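# Load the sample carrier and hold it seated in the docking corner

## Task

Stand the two loose slim tins upright in the two empty outer cells of the black carrier, one tin per cell, and let go of them. Then slide the loaded carrier home into the docking corner, square and flush against the fence and up against the stop block, and hold it there with one steady diagonal push, firmly against the fence and down on the bench at once, so that a colleague can clamp it: finish while still pushing, do not let go. Leave the other things on the bench where they are.

Things in the scene. Friction and masses are not known exactly. Their poses are not given: they have to be found in the camera images.
- tin0_mid (a point): slim aluminium sample tin, upright cylinder 40 mm in diameter and 76 mm tall, 0.1 kg; closed, rigid. Of three identical ones tin0 starts in the carrier's middle cell, tin1 and tin2 stand loose on the bench to the robot's left. The point is its centre, 38 mm above its underside; z is its upright axis
- tin1_mid (a point): slim aluminium sample tin, upright cylinder 40 mm in diameter and 76 mm tall, 0.1 kg; closed, rigid. Of three identical ones tin0 starts in the carrier's middle cell, tin1 and tin2 stand loose on the bench to the robot's left. The point is its centre, 38 mm above its underside; z is its upright axis
- tin2_mid (a point): slim aluminium sample tin, upright cylinder 40 mm in diameter and 76 mm tall, 0.1 kg; closed, rigid. Of three identical ones tin0 starts in the carrier's middle cell, tin1 and tin2 stand loose on the bench to the robot's left. The point is its centre, 38 mm above its underside; z is its upright axis
- cell0 (a point): left (+y) cell of the carrier: the point is the centre of the cell's floor, 6 mm above the carrier's underside. The cell is 46 mm square inside, its walls 5 mm thick with their tops 20 mm above this point. Axes as the carrier's
- cell1 (a point): middle cell of the carrier: the point is the centre of the cell's floor, 6 mm above the carrier's underside. The cell is 46 mm square inside, its walls 5 mm thick with their tops 20 mm above this point. Axes as the carrier's. It starts with a tin in it
- cell2 (a point): right (-y) cell of the carrier: the point is the centre of the cell's floor, 6 mm above the carrier's underside. The cell is 46 mm square inside, its walls 5 mm thick with their tops 20 mm above this point. Axes as the carrier's
- carrier: loose black plastic carrier, 0.35 kg empty: a row of three open cells, 56 mm (x) by 158 mm (y), walls 26 mm high, and on its near (-x) side a heel plate, 10 mm thick, 60 mm wide, out to x = -82 mm, with an upright tab. Origin: centre of the underside of the row of cells. Its flat far (+x) face goes to the fence, its flat right (-y) end to the stop; z up. It slides on the bench when pushed
- tab (a point): upright tab of the carrier, to push, or to pinch across its thickness: 14 mm thick (x), 44 mm wide (y), top 82 mm above the bench. The point is inside it, 55 mm from the carrier's origin along -x, 60 mm above the bench. 20 mm free between its far face and the cell wall (26 mm high), 28 mm to the middle tin; 20 mm of heel plate before its near face. Axes as the carrier's
- back (a point): centre of the carrier's flat far face, 28 mm from the carrier's origin along x, 13 mm up; axes as the carrier's
- end (a point): centre of the carrier's flat right end, 79 mm from the carrier's origin along -y, 13 mm up; axes as the carrier's
- corner (a point): docking corner fixed to the bench: the point is on the bench at the foot of the fence's near face. x points horizontally into the fence, y along the fence to the left, z up. The stop's face lies at y = -79 mm. With the carrier seated, its axes match these, its origin is at x = -28 mm, y = 0, its tab point at x = -83 mm, y = 0, z = 60 mm
- fence: aluminium fence bolted to the bench, 240 mm long (along y), 20 mm thick, 40 mm high; its near face is x = 0. Same origin and axes as the docking corner. Rigid. The seated carrier should be pushed on it with over 4 N, and bear on the bench with over 12 N in all, 5 to 8 N of it its own loaded weight: push down with about 10 to 15 N and towards the fence with 15 to 20 N, as friction on the bench takes part of that; bring it home before bearing down, or it sticks short
- stop: aluminium stop block bolted to the bench at the fence's right end, 55 mm (x, from -55 mm to 0) by 25 mm (y, from -104 mm to -79 mm), 32 mm high. Same origin and axes as the docking corner. Rigid
- dish: bystander: clear shallow dish, 72 mm across, 15 mm high; origin at its underside
- switch_box: bystander: dark steel switch box with brass sockets, 100 by 120 mm, 50 mm high; origin at its underside
- screwdriver: bystander: screwdriver lying on the bench; x along it. More bystanders keep farther out: a flat tin 24 mm high and a lying wrench towards the robot (near x = 0.35 m, y = 0.2 m and y = -0.3 m), a spray bottle 185 mm tall far right and a glass jar 130 mm tall far left (abs. y over 0.42 m)
Not all that is in view belongs to the job. Leave any blue look-alike of the part that bears tin1_mid alone. What is shaped like the part that bears tin0_mid but red is not meant.

How it is judged:
By the outcome, as a careful person would: the job done as asked, in the order asked, and still so for the second after the job is handed in, while the arm keeps its last pose, push and grip.
It also fails if it takes over 70 s, if anything falls off the work surface, if the arm or the gripper's body presses on something with over 40 N, if the wrist force passes 120 N, or if a joint passes its speed limit or range.

## Robot

A 6-joint arm with a two-finger parallel gripper is mounted at the origin on the work surface. World frame = base frame: x ahead of the robot, y to its left, z up, the work surface at z = 0. Lengths are in m, angles in rad, forces in N, time in s.
With the tool pointing down it reaches from about 0.375 to 0.9 m from the base axis. Payload 3.1 kg.
Tool frame: the origin (TCP) lies where the fingers leave the gripper's body, on its centre line; the fingertips stand 73 mm ahead of it and the grasp point (between the pads) lies 54 mm ahead of it; z points along the fingers, y is the line along which they close (so a half turn about z gives the same grasp; the last joint's range is limited). The gripper opens to 85 mm and grips with 20 to 120 N. Pads are 22 mm wide; open, the fingers measure 114 mm over their backs; the gripper's body (76 mm by 85 mm) begins 54 mm behind the grasp point. The pads swing forward as they close: fully open they stand 13 mm farther back than shut.
Start: joints at [0.959, 0.527, 1.433, -0, 1.181, -0.178], TCP at [0.263, 0.567, 0.304] pointing down, gripper open.
Joint ranges: [-3.08, 3.08], [-0.75, 2.2], [0.22, 2.44], [-1.43, 4.57], [0, 2.65], [-2.85, 2.85]. Speed limits (rad/s): [2.79, 2.79, 3.14, 3.14, 3.14, 3.14].

## Interface

Orientations are given as a unit quaternion [x, y, z, w].
In Python, from station import manip gives the robot as it stands.
- The arm moves only by the shell command python3 -m crank 'ROWS' [FORCE]. ROWS is JSON, a list of rows, each an object with "dp": the shift along the tool's x, y, z normalised to -1 to 1, where 1 is 50 cm, a list of three; "delta_rot": the turn, a rotation vector about the tool's x, y, z normalised to -1 to 1, where 1 is 2 pi rad, a list of three; "fingers": the opening, from -1 (shut) to 1 (fully open). A call has 1 to 12 rows; each row shifts and turns the commanded pose from where the row before left it, along the tool's axes as they then stand; what a row does not reach is not made up. A row lasts 1/12 s, in which the tool goes at most 41.7 mm and 7.16 degrees, less where a joint would pass 70% of its speed; a pose out of reach is approached as far as the arm can. A call with a number of a shift or a turn outside -1 to 1 is refused whole. A call with a gripper value outside its range is refused whole. The fingers move at their own pace and stop on an object; FORCE is the grip in N (left out, the last holds). Time passes only in rows, so rows that do not move let the fingers close. It gives the time, the measured TCP pose, the force, the opening and the grip force at its end, in the units of the state.
- manip.sense(): the state, without advancing time (a new reading comes with each control period).
- manip.snapshot(name): name is "scene" or "top" or "wrist"; returns (picture, depth): 400x640x3 uint8, red, green, blue; 400x640 float32, m along the optical axis (not along the pixel's ray), 0 where there is no reading.
- manip.camera_model(name): a dict with "fx", "fy", "cx", "cy" (pixels), "origin" and "attitude" of the camera in the world. Camera axes: x right, y up, looking along -z (the intrinsics and any distortion apply to the point x, -y, -z); pixel columns grow to the right and rows downward; lengths in m; the calibration is good to about 2 mm. The wrist camera is an equidistant fisheye: a pixel r from the principal point sees the ray r / f radians off the axis. A picture is of the moment at which its call begins: read the wrist's pose just before it. camera_model takes no time and is no camera call; for the wrist camera it gives the pose at the moment of the call.
- manip.sign_off(): hands the job in; it is judged then, once.
The state is a dict: "t": time; "q": joint angles; "qd": joint speeds; "tau": joint torques, N m; "tcp_pos": TCP position; "tool_rot": TCP orientation; "force": force on the tool from outside, world axes, zero at the start; "ft_torque": the same for the moment, N m; "finger_gap": opening from 0.0 (shut) to 1.0 (fully open); "gripper_force": force on a finger pad.
Only numpy, scipy, OpenCV 4.12 (cv2) and the standard library are available. Lean on these libraries where they do the work, as an engineer would, in place of code of your own. Each camera call takes 0.05 s, during which the arm holds its last target. There are 200 camera calls.

## Working session

There is one attempt and no reset: what is moved stays moved. The work goes in short steps, Python scripts to look and compute and a shell command to move; the robot and the scene stay as the last step left them, time stands still between calls to the robot, and variables do not carry over. Pictures are saved under pics/ and viewed, at most 11 in all, crops included, and the job is handed in when it is done.

```bash
ls; mkdir -p pics
cat > h.py <<'E'
import numpy as np,cv2
from scipy.spatial.transform import Rotation as R
from station import manip
def cam(n):
    m=manip.camera_model(n);a=np.array(m['attitude'],float)
    Rm=a if a.shape==(3,3) else R.from_quat(a).as_matrix()
    return m,Rm,np.array(m['origin'])
def cloud(n):
    m,Rm,o=cam(n);p,d=manip.snapshot(n)
    v,u=np.mgrid[0:400,0:640];x=(u-m['cx'])/m['fx'];y=(v-m['cy'])/m['fy']
    if n=='wrist':
        r=np.hypot(x,y);s=np.where(r>1e-6,np.tan(np.minimum(r,1.5))/np.maximum(r,1e-6),1);x=x*s;y=y*s
    P=np.stack([x*d,-y*d,-d],-1)@Rm.T+o
    P[d==0]=np.nan
    return p,d,P
E
python3 - <<'E'
from h import *
print(manip.sense())
for n in('top','scene'):
    print(manip.camera_model(n));p,d,P=cloud(n);np.savez('%s.npz'%n,p=p,P=P);cv2.imwrite('pics/%s.png'%n,p[...,::-1])
E
```

```text
pics
{'t': 0.0, 'q': array([ 9.58516204e-01,  5.28492343e-01,  1.43389190e+00, -4.31787417e-05,
        1.18137432e+00, -1.78493177e-01]), 'qd': array([ 0.00052592, -0.00132969, -0.0004393 , -0.00136287, -0.00109964,
        0.00043451]), 'tau': array([-7.97152961e-05, -4.42345583e+01, -1.78026134e+01, -4.39754504e-04,
        8.53545440e-03, -6.73847538e-07]), 'tcp_pos': array([0.26234961, 0.56666502, 0.30292066]), 'tool_rot': array([ 2.15188771e-01,  9.76571871e-01, -1.00709384e-03, -3.98693385e-04]), 'force': array([ 0.25183612,  0.57117038, -0.28461895]), 'ft_torque': array([0.01177597, 0.02859248, 0.00285328]), 'gripper_force': 0.0, 'finger_gap': 1.0026290798140012}
{'fx': 392.25173177366065, 'fy': 392.25173177366065, 'cx': 321.1193467504918, 'cy': 197.01203926648026, 'origin': array([ 0.47161193, -0.01706012,  1.17791555]), 'attitude': array([-0.02409143,  0.02069413,  0.71542824, -0.69796403])}
{'fx': 398.61059844804254, 'fy': 398.61059844804254, 'cx': 323.7531384752632, 'cy': 189.07560328342086, 'origin': array([0.96669087, 0.54420853, 0.89243661]), 'attitude': array([0.10785756, 0.3344263 , 0.88698526, 0.29963802])}
```

View pics/top.png

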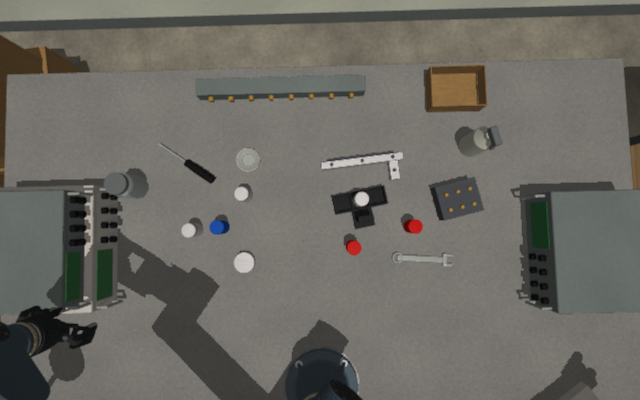

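View pics/scene.png

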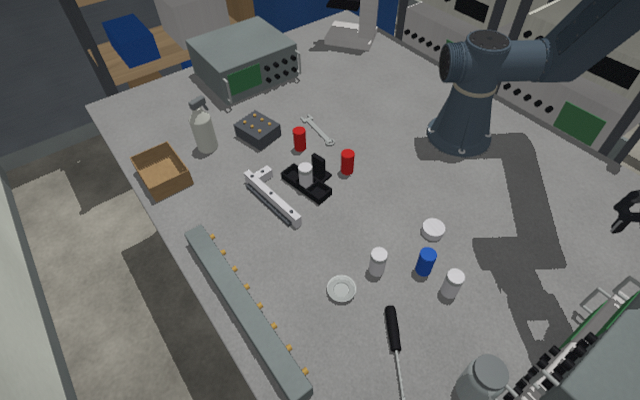

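The top view shows the white tins at (242,194) and (189,230), with a blue look-alike at (219,227). The carrier is at (361,203) with its tab on the near side, red tins are at (354,247) and (414,227), and the fence with stop runs from (322,165) to (402,155)/(395,178). The scene view agrees.

Run:
```python
from h import *
D=np.load('top.npz');p=D['p'].astype(int);P=D['P'];z=P[...,2]
v,u=np.mgrid[0:400,0:640]
def box(a,b,c,d):return (u>=a)&(u<=c)&(v>=b)&(v<=d)
def circ(n,m,zl):
    q=P[m&(z>zl)]; c,r=cv2.minEnclosingCircle(q[:,:2].astype(np.float32)); print(n,len(q),q.mean(0).round(4),np.round(c,4),round(r,4),np.nanmax(q[:,2]).round(4))
circ('tA',box(228,180,256,206),.066);circ('tB',box(176,218,203,242),.066)
circ('blue',box(206,216,232,240),.066);circ('mid',box(350,188,372,210),.07);circ('redN',box(340,235,366,258),.066);circ('redR',box(402,216,428,238),.066)
print('bench',np.nanmedian(z[box(260,210,320,240)]))
dark=(p.max(-1)<45)
m=box(325,180,392,232)&dark&(z>.004)
print('dark z hist',np.histogram(z[m],[0,.005,.015,.02,.03,.04,.06,.075,.1]))
t=m&(z>.072)&(v>205); q=P[t];print('tab',len(q),q.mean(0),cv2.minAreaRect(q[:,:2].astype(np.float32)))
w=m&(z>.017)&(z<.035);q=P[w];print('walls',len(q),cv2.minAreaRect(q[:,:2].astype(np.float32)))
f=box(310,145,412,185)&(z>.033)&(z<.05)&(p.min(-1)>100);q=P[f];print('fence',len(q),cv2.minAreaRect(q[:,:2].astype(np.float32)),cv2.boxPoints(cv2.minAreaRect(q[:,:2].astype(np.float32))))
f=box(385,165,405,182)&(z>.025)&(z<.036);q=P[f];print('stop',len(q),cv2.boxPoints(cv2.minAreaRect(q[:,:2].astype(np.float32))))
im=cv2.resize(D['p'][135:265,300:440,::-1],None,fx=5.6,fy=4.6*1.2,interpolation=2)[:600];cv2.imwrite('pics/c1.png',cv2.resize(D['p'][140:260,310:440,::-1],None,fx=5,fy=5,interpolation=cv2.INTER_CUBIC))
```

```text
tA 168 [0.5559 0.2115 0.0754] [0.556  0.2125] 0.0206 0.0805
tB 176 [0.4567 0.3603 0.0755] [0.4568 0.3619] 0.0209 0.0804
blue 172 [0.4634 0.2822 0.0753] [0.4643 0.2825] 0.0209 0.0803
mid 168 [ 0.5329 -0.1258  0.0815] [ 0.5332 -0.1266] 0.0206 0.0882
redN 176 [ 0.3968 -0.101   0.0758] [ 0.3964 -0.1014] 0.0206 0.0812
redR 174 [ 0.4524 -0.2736  0.0757] [ 0.4524 -0.2747] 0.0209 0.0813
bench -0.00014453320960605698
dark z hist (array([ 76, 569,  15, 206,  10,   3,   2,  73]), array([0.   , 0.005, 0.015, 0.02 , 0.03 , 0.04 , 0.06 , 0.075, 0.1  ]))
tab 74 [ 0.47946781 -0.13434877  0.08163167] ((0.4793112277984619, -0.13402585685253143), (0.01368302758783102, 0.03991001844406128), 9.865081787109375)
walls 221 ((0.5181436538696289, -0.12728121876716614), (0.08673091232776642, 0.15461984276771545), 10.785058975219727)
fence 588 ((0.6211550831794739, -0.13718581199645996), (0.0731305256485939, 0.23950046300888062), 5.656544208526611) [[ 0.57296467 -0.02162275]
 [ 0.5965711  -0.259957  ]
 [ 0.6693455  -0.25274888]
 [ 0.6457391  -0.01441464]]
stop 126 [[ 0.5904524  -0.21934325]
 [ 0.59295136 -0.2446692 ]
 [ 0.6367952  -0.24034294]
 [ 0.63429624 -0.21501699]]
```

```bash
cat >> h.py <<'E'
def go(x,y,z,yaw=None):
    "print what is left to the target: tool-axis shift in units of 0.5 m, turn in units of 2pi"
    s=manip.sense();T=R.from_quat(s['tool_rot']).as_matrix();d=np.array([x,y,z])-s['tcp_pos']
    a=np.degrees(np.arctan2(T[1,1],T[0,1]))
    print('t',round(s['t'],2),'tcp',s['tcp_pos'].round(4),'yaw',a.round(2),'gap',round(s['finger_gap'],3),'F',s['force'].round(1),'dp',(T.T@d/.5).round(4),'rot',None if yaw is None else round((a-yaw)/360,4),'tilt',T[:,2].round(3))
E
python3 -m crank '[{"dp":[0,0,0.025],"delta_rot":[0,0,0.0192],"fingers":1},{"dp":[0,0,0.025],"delta_rot":[0,0,0.0192],"fingers":1},{"dp":[0,0,0.025],"delta_rot":[0,0,0.0192],"fingers":1},{"dp":[0,0,0.025],"delta_rot":[0,0,0.0192],"fingers":1},{"dp":[0,0,0.025],"delta_rot":[0,0,0.0192],"fingers":1},{"dp":[0,0,0.025],"delta_rot":[0,0,0.0192],"fingers":1},{"dp":[0,0,0.025],"delta_rot":[0,0,0.0192],"fingers":1},{"dp":[0,0,0.025],"delta_rot":[0,0,0.0192],"fingers":1}]' 40
python3 -m crank '[{"dp":[-0.047,0.0313,0],"delta_rot":[0,0,0],"fingers":1},{"dp":[-0.047,0.0313,0],"delta_rot":[0,0,0],"fingers":1},{"dp":[-0.047,0.0313,0],"delta_rot":[0,0,0],"fingers":1},{"dp":[-0.047,0.0313,0],"delta_rot":[0,0,0],"fingers":1},{"dp":[-0.047,0.0313,0],"delta_rot":[0,0,0],"fingers":1},{"dp":[-0.047,0.0313,0],"delta_rot":[0,0,0],"fingers":1},{"dp":[-0.047,0.0313,0],"delta_rot":[0,0,0],"fingers":1},{"dp":[-0.047,0.0313,0],"delta_rot":[0,0,0],"fingers":1},{"dp":[-0.047,0.0313,0],"delta_rot":[0,0,0],"fingers":1},{"dp":[-0.047,0.0313,0],"delta_rot":[0,0,0],"fingers":1},{"dp":[0,0,0],"delta_rot":[0,0,0],"fingers":1},{"dp":[0,0,0],"delta_rot":[0,0,0],"fingers":1}]'
python3 - <<'E'
from h import *
go(.457,.3615,.104,9.9)
p,d,P=cloud('wrist');cv2.imwrite('pics/w1.png',p[...,::-1]);np.savez('w1.npz',p=p,P=P)
go(.457,.3615,.104,9.9);print(manip.camera_model('wrist'))
E
```

```text
t: 0.77
tcp_pos: [0.2625, 0.5668, 0.2028]
tool_rot: [0.646, 0.763, -0.001, 0.0]
force: [0.0, 0.3, 1.1]
finger_gap: 1.002
gripper_force: 0.0
t: 1.77
tcp_pos: [0.458, 0.3611, 0.2036]
tool_rot: [0.645, 0.764, -0.0, -0.0]
force: [-0.5, 0.2, 0.3]
finger_gap: 0.998
gripper_force: 0.0
t 1.77 tcp [0.458  0.3611 0.2036] yaw 9.66 gap 0.998 F [-0.5  0.2  0.3] dp [ 0.0011 -0.0017  0.1991] rot -0.0007 tilt [-0.001 -0.    -1.   ]
t 1.82 tcp [0.457  0.3619 0.2036] yaw 9.76 gap 1.002 F [-0.8 -0.1  0.4] dp [-0.0008  0.      0.1991] rot -0.0004 tilt [-0.001 -0.    -1.   ]
{'fx': 309.70691628693146, 'fy': 309.70691628693146, 'cx': 324.1515206952506, 'cy': 196.91606934247875, 'origin': array([0.44730745, 0.42592225, 0.27348758]), 'attitude': array([-0.13022503, -0.00999404,  0.08442305,  0.98783314])}
```

View pics/w1.png

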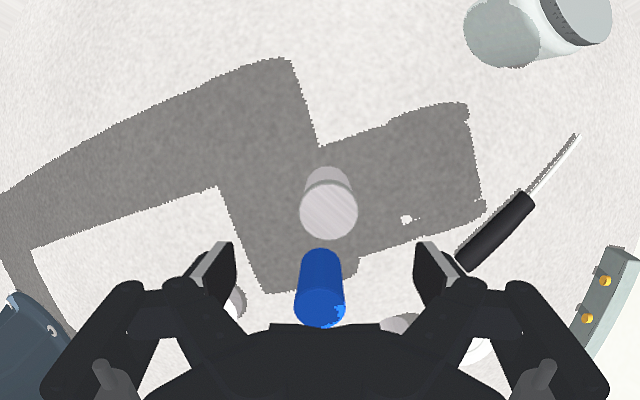

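The wrist view shows the white tin at (328,210) and the blue one at (320,290). The fingers open either side of (325,255).

Run:
```python
from h import *
D=np.load('w1.npz');p=D['p'].astype(int);P=D['P'];z=P[...,2]
v,u=np.mgrid[0:400,0:640]
for a,b,c,d in((290,160,370,245),(285,240,350,330)):
    m=(u>=a)&(u<=c)&(v>=b)&(v<=d)&(z>.068)&(z<.09);q=P[m];print(len(q),np.median(q[:,2]),cv2.minEnclosingCircle(q[:,:2].astype(np.float32)),q.mean(0))
print(P[210,328],P[290,320],P[100,100])
```

```text
2773 0.07579728685094447 ((0.4613175392150879, 0.36247876286506653), 0.02112901397049427) [0.46121315 0.36396706 0.07559061]
1892 0.07564736298189366 ((0.4682469666004181, 0.2840185761451721), 0.02114172838628292) [0.46782247 0.28733039 0.07519609]
[0.46098457 0.36458298 0.07646035] [0.46592293 0.30189613 0.07606888] [2.09579104e-01 4.17440786e-01 3.39085209e-04]
```

```bash
python3 -m crank '[{"dp":[0,0.004,0.05],"delta_rot":[0,0,0],"fingers":1},{"dp":[0,0,0.05],"delta_rot":[0,0,0],"fingers":1},{"dp":[0,0,0.05],"delta_rot":[0,0,0],"fingers":1},{"dp":[0,0,0.049],"delta_rot":[0,0,0],"fingers":1},{"dp":[0,0,0],"delta_rot":[0,0,0],"fingers":-1},{"dp":[0,0,0],"delta_rot":[0,0,0],"fingers":-1},{"dp":[0,0,0],"delta_rot":[0,0,0],"fingers":-1},{"dp":[0,0,0],"delta_rot":[0,0,0],"fingers":-1},{"dp":[0,0,0],"delta_rot":[0,0,0],"fingers":-1},{"dp":[0,0,0],"delta_rot":[0,0,0],"fingers":-1},{"dp":[0,0,0],"delta_rot":[0,0,0],"fingers":-1},{"dp":[0,0,0],"delta_rot":[0,0,0],"fingers":-1}]' 40
python3 - <<'E'
from h import *
go(.525,-.074,.22,9.9)
E
```

```text
t: 2.82
tcp_pos: [0.4597, 0.3634, 0.1061]
tool_rot: [0.644, 0.765, 0.002, 0.0]
force: [-0.6, 2.5, 6.1]
finger_gap: 0.457
gripper_force: 40.8
t 2.82 tcp [0.4597 0.3634 0.1061] yaw 9.82 gap 0.457 F [-0.6  2.5  6.1] dp [-0.8838 -0.0199 -0.2292] rot -0.0002 tilt [ 0.002  0.002 -1.   ]
```

```bash
python3 -m crank '[{"dp":[0,0,-0.046],"delta_rot":[0,0,0],"fingers":-1},{"dp":[0,0,-0.046],"delta_rot":[0,0,0],"fingers":-1},{"dp":[0,0,-0.046],"delta_rot":[0,0,0],"fingers":-1},{"dp":[0,0,-0.046],"delta_rot":[0,0,0],"fingers":-1},{"dp":[-0.02,0,-0.046],"delta_rot":[0,0,0],"fingers":-1},{"dp":[-0.04,0,0],"delta_rot":[0,0,0],"fingers":-1},{"dp":[-0.06,0,0],"delta_rot":[0,0,0],"fingers":-1},{"dp":[-0.06,0,0],"delta_rot":[0,0,0],"fingers":-1},{"dp":[-0.06,0,0],"delta_rot":[0,0,0],"fingers":-1},{"dp":[-0.06,0,0],"delta_rot":[0,0,0],"fingers":-1},{"dp":[-0.06,0,0],"delta_rot":[0,0,0],"fingers":-1},{"dp":[-0.06,0,0],"delta_rot":[0,0,0],"fingers":-1}]'
python3 -m crank '[{"dp":[-0.06,-0.02,0],"delta_rot":[0,0,0],"fingers":-1},{"dp":[-0.06,0,0],"delta_rot":[0,0,0],"fingers":-1},{"dp":[-0.06,0,0],"delta_rot":[0,0,0],"fingers":-1},{"dp":[-0.06,0,0],"delta_rot":[0,0,0],"fingers":-1},{"dp":[-0.06,0,0],"delta_rot":[0,0,0],"fingers":-1},{"dp":[-0.06,0,0],"delta_rot":[0,0,0],"fingers":-1},{"dp":[-0.06,0,0],"delta_rot":[0,0,0],"fingers":-1},{"dp":[-0.03,0,0],"delta_rot":[0,0,0],"fingers":-1},{"dp":[0,0,0],"delta_rot":[0,0,0],"fingers":-1},{"dp":[0,0,0],"delta_rot":[0,0,0],"fingers":-1}]'
python3 - <<'E'
from h import *
go(.525,-.074,.22,9.9)
p,d,P=cloud('wrist');cv2.imwrite('pics/w2.png',p[...,::-1]);np.savez('w2.npz',p=p,P=P)
go(.525,-.074,.22,9.9)
E
```

```text
t: 3.82
tcp_pos: [0.4948, 0.1542, 0.2197]
tool_rot: [0.644, 0.765, -0.0, 0.0]
force: [-0.0, -0.7, -0.6]
finger_gap: 0.457
gripper_force: 40.7
t: 4.65
tcp_pos: [0.5233, -0.0685, 0.2195]
tool_rot: [0.645, 0.764, 0.0, -0.0]
force: [1.1, 0.8, -0.7]
finger_gap: 0.459
gripper_force: 40.7
t 4.65 tcp [ 0.5233 -0.0685  0.2195] yaw 9.71 gap 0.459 F [ 1.1  0.8 -0.7] dp [-0.0115  0.0014 -0.0011] rot -0.0005 tilt [-0.  0. -1.]
t 4.7 tcp [ 0.5229 -0.0675  0.2194] yaw 9.8 gap 0.461 F [-0.2  0.1  0.1] dp [-0.0135  0.0018 -0.0013] rot -0.0003 tilt [-0.001  0.001 -1.   ]
```

View pics/w2.png

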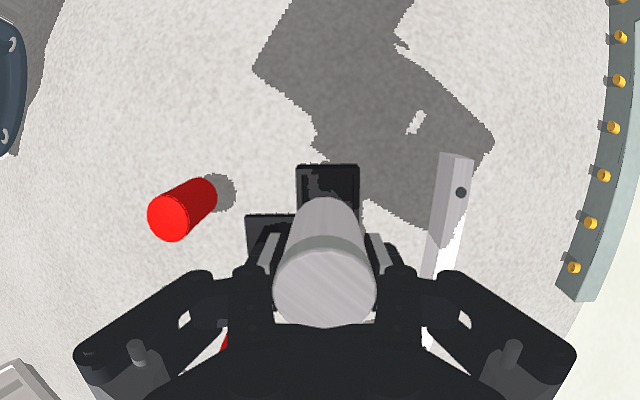

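The held tin's top is centred at (325,285). Behind it is the left end of cell0, with corners at (297,166) and (359,164), and the tab is at (265,235).

Run:
```python
from h import *
D=np.load('w2.npz');p=D['p'].astype(int);P=D['P'];z=P[...,2]
v,u=np.mgrid[0:400,0:640]
s=manip.sense();T=R.from_quat(s['tool_rot']).as_matrix()
L=(P-s['tcp_pos'])@T   # tool axes
m=(u>260)&(u<390)&(v>190)&(v<335)&(z>.16);q=L[m];zt=np.nanmedian(P[m][:,2])
q=q[abs(P[m][:,2]-zt)<.006];print('tin top z',zt,len(q),cv2.minEnclosingCircle(q[:,:2].astype(np.float32)),q.mean(0))
m=(u>285)&(u<372)&(v>155)&(v<235)&(z>.021)&(z<.034)
q=L[m];print(len(q),cv2.minAreaRect(q[:,:2].astype(np.float32)));
w=P[m];r=cv2.minAreaRect(w[:,:2].astype(np.float32));print('world',r,cv2.boxPoints(r))
print('tool y range',np.percentile(q[:,1],[0.5,5,95,99.5]),'x max',np.percentile(q[:,0],[90,97,99.5]))
m=(u>230)&(u<320)&(v>200)&(v<300)&(z>.07)&(z<.09)&(p.max(-1)<90);q=L[m];print('tab',len(q),cv2.minAreaRect(q[:,:2].astype(np.float32)) if len(q)>3 else 0)
cv2.imwrite('pics/c2.png',cv2.resize(D['p'][140:260,230:390,::-1],None,fx=5,fy=5))
```

```text
tin top z 0.18914511340724266 7820 ((0.0019519045017659664, 0.0015756195643916726), 0.025949368253350258) [0.00178085 0.00137043 0.03059369]
870 ((-0.006359705701470375, 0.003934722393751144), (0.05089264735579491, 0.05639876052737236), 0.16725283861160278)
world ((0.5276989340782166, -0.0729685053229332), (0.05639687925577164, 0.0508975051343441), 9.640274047851562) [[ 0.49563703 -0.05260129]
 [ 0.50416034 -0.10278004]
 [ 0.5597608  -0.09333573]
 [ 0.5512375  -0.04315697]]
tool y range [-0.02406737 -0.02327656  0.03147194  0.03200777] x max [0.0179917  0.01873426 0.0189407 ]
tab 3 0
```

View pics/c2.png

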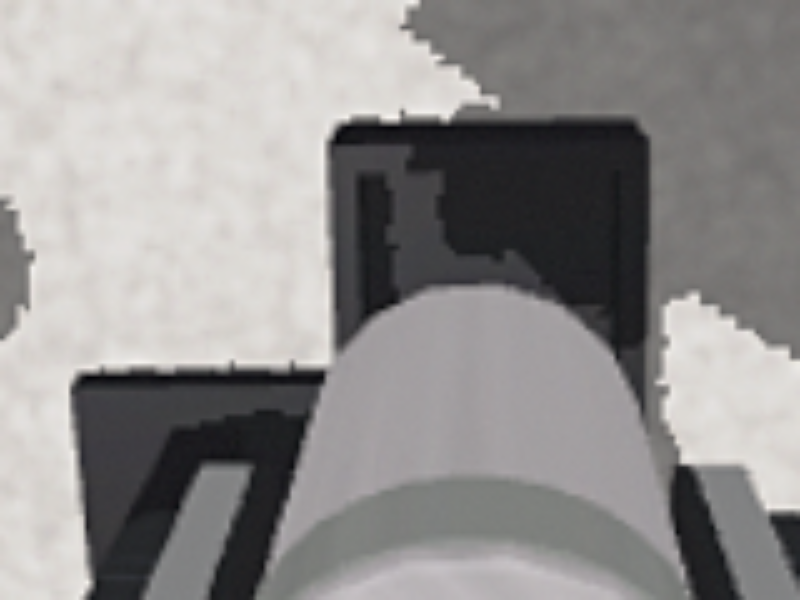

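```bash
python3 -m crank '[{"dp":[-0.018,0.006,0.04],"delta_rot":[0,0,0.0004],"fingers":-1},{"dp":[0,0,0.04],"delta_rot":[0,0,0],"fingers":-1},{"dp":[0,0,0.04],"delta_rot":[0,0,0],"fingers":-1},{"dp":[0,0,0.036],"delta_rot":[0,0,0],"fingers":-1},{"dp":[0,0,0],"delta_rot":[0,0,0],"fingers":-1},{"dp":[0,0,0],"delta_rot":[0,0,0],"fingers":-1}]'
python3 - <<'E'
from h import *
go(.527,-.0765,.14,9.65)
s=manip.sense();T=R.from_quat(s['tool_rot']).as_matrix()
p,d,P=cloud('wrist');cv2.imwrite('pics/w3.png',p[120:340,200:460,::-1].repeat(3,0).repeat(3,1)[:600]);np.savez('w3.npz',p=p,P=P)
z=P[...,2];v,u=np.mgrid[0:400,0:640];L=(P-s['tcp_pos'])@T
m=(u>260)&(u<390)&(v>190)&(v<345)&(z>.08);zt=np.nanpercentile(z[m],90)
q=L[m&(abs(z-zt)<.0025)];print('tin',zt,len(q),cv2.minEnclosingCircle(q[:,:2].astype(np.float32)),q.mean(0))
m=(u>270)&(u<385)&(v>140)&(v<235)&(z>.021)&(z<.034);q=L[m]
print(len(q),cv2.minAreaRect(q[:,:2].astype(np.float32)),'y',np.percentile(q[:,1],[0.5,3,97,99.5]),'x',np.percentile(q[:,0],[90,97,99.5]))
E
```

```text
t: 5.2
tcp_pos: [0.5272, -0.0745, 0.1409]
tool_rot: [0.644, 0.765, -0.0, -0.001]
force: [0.4, 0.3, -0.9]
finger_gap: 0.453
gripper_force: 40.7
t 5.2 tcp [ 0.5272 -0.0745  0.1409] yaw 9.8 gap 0.453 F [ 0.4  0.3 -0.9] dp [-0.0038 -0.001   0.0017] rot 0.0004 tilt [-0.003  0.001 -1.   ]
tin 0.1486249555464409 1415 ((0.016381997615098953, 0.0013285176828503609), 0.016552457585930824) [ 0.01174201  0.00127935 -0.00772449]
1680 ((0.008295731619000435, 0.001266293227672577), (0.05659298971295357, 0.03678325563669205), 89.43399047851562) y [-0.02681911 -0.02599387  0.02875262  0.02944463] x [0.02591906 0.02640436 0.02660688]
```

View pics/w3.png

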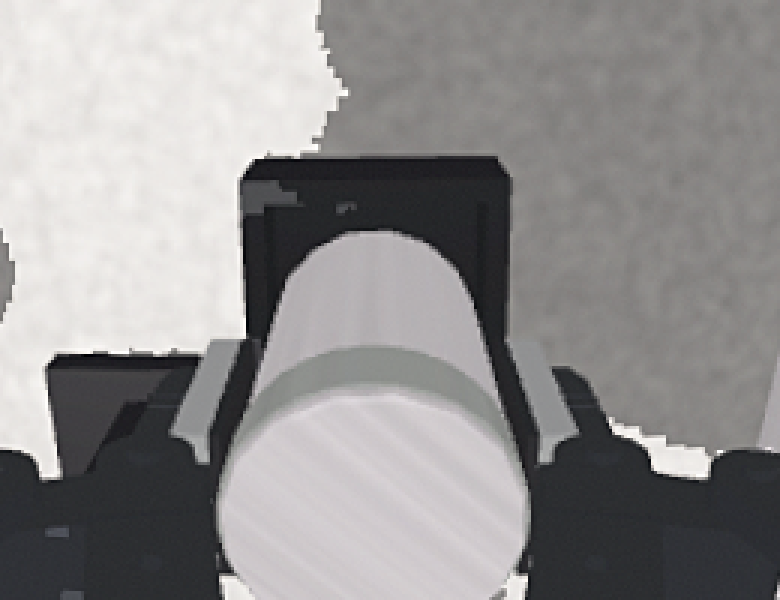

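The tin sits centred between the walls in tool y. Next I'll check along tool x using the saved data.

Run:
```python
from h import *
s=manip.sense();T=R.from_quat(s['tool_rot']).as_matrix();D=np.load('w3.npz');P=D['P'];p=D['p'].astype(int)
z=P[...,2];v,u=np.mgrid[0:400,0:640];L=(P-s['tcp_pos'])@T
m=(u>270)&(u<378)&(v>235)&(v<345)&(p.min(-1)>120)
print(np.histogram(z[m],bins=np.arange(.03,.16,.01)))
zt=np.nanmedian(z[m&(v>265)&(v<320)]);q=L[m&(abs(z-zt)<.002)];print('tin',zt,len(q),cv2.minEnclosingCircle(q[:,:2].astype(np.float32)),q.min(0),q.max(0))
# side generator: farthest tool-x at various heights
for a in np.arange(.05,.11,.01):
    k=L[(u>270)&(u<385)&(v>190)&(v<345)&(p.min(-1)>70)&(abs(z-a)<.004)&(abs(L[...,1])<.02)]
    if len(k)>10: print(a,len(k),np.percentile(k[:,0],[50,97]))
```

```text
(array([   0,    0,    0,    6,   78,  240,  447, 1896, 5623,    0,    0,
         34]), array([0.03, 0.04, 0.05, 0.06, 0.07, 0.08, 0.09, 0.1 , 0.11, 0.12, 0.13,
       0.14, 0.15]))
tin 0.11065451488560686 6607 ((-0.0005470954929478467, 0.00015845621237531304), 0.020554151386022568) [-0.01655228 -0.01983036  0.02917683] [0.01990184 0.02048365 0.03308919]
0.05 254 [0.01675119 0.01904726]
0.060000000000000005 280 [0.01699778 0.01894246]
0.07 358 [0.0168189  0.01898027]
0.08000000000000002 429 [0.01689403 0.01904878]
0.09000000000000001 504 [0.01710792 0.01895088]
0.1 609 [0.01758414 0.01950193]
```

```bash
python3 -m crank '[{"dp":[-0.001,0.002,0.014],"delta_rot":[0,0,0],"fingers":-1},{"dp":[0,0,0.014],"delta_rot":[0,0,0],"fingers":-1},{"dp":[0,0,0.014],"delta_rot":[0,0,0],"fingers":-1},{"dp":[0,0,0.012],"delta_rot":[0,0,0],"fingers":-1},{"dp":[0,0,0],"delta_rot":[0,0,0],"fingers":-1},{"dp":[0,0,0],"delta_rot":[0,0,0],"fingers":-1}]'
```

```text
t: 5.75
tcp_pos: [0.5288, -0.0763, 0.1139]
tool_rot: [0.645, 0.764, -0.0, -0.001]
force: [-0.5, 0.0, -1.4]
finger_gap: 0.453
gripper_force: 40.8
```

```bash
python3 -m crank '[{"dp":[0,0,0.001],"delta_rot":[0,0,0],"fingers":1},{"dp":[0,0,0],"delta_rot":[0,0,0],"fingers":1},{"dp":[0,0,0],"delta_rot":[0,0,0],"fingers":1},{"dp":[0,0,0],"delta_rot":[0,0,0],"fingers":1},{"dp":[0,0,0],"delta_rot":[0,0,0],"fingers":1},{"dp":[0,0,0],"delta_rot":[0,0,0],"fingers":1},{"dp":[0,0,-0.05],"delta_rot":[0,0,0],"fingers":1},{"dp":[0,0,-0.05],"delta_rot":[0,0,0],"fingers":1},{"dp":[0,0,-0.05],"delta_rot":[0,0,0],"fingers":1},{"dp":[0,0,-0.05],"delta_rot":[0,0,0],"fingers":1}]'
python3 -m crank '[{"dp":[0.04,0.0156,0],"delta_rot":[0,0,0],"fingers":1},{"dp":[0.06,0.0156,0],"delta_rot":[0,0,0],"fingers":1},{"dp":[0.06,0.0156,0],"delta_rot":[0,0,0],"fingers":1},{"dp":[0.06,0.0156,0],"delta_rot":[0,0,0],"fingers":1},{"dp":[0.06,0.0156,0],"delta_rot":[0,0,0],"fingers":1},{"dp":[0.06,0.0156,0],"delta_rot":[0,0,0],"fingers":1},{"dp":[0.06,0.0156,0],"delta_rot":[0,0,0],"fingers":1},{"dp":[0.06,0.0156,0],"delta_rot":[0,0,0],"fingers":1},{"dp":[0.06,0.0156,0],"delta_rot":[0,0,0],"fingers":1},{"dp":[0.038,0.0156,0],"delta_rot":[0,0,0],"fingers":1},{"dp":[0,0,0],"delta_rot":[0,0,0],"fingers":1},{"dp":[0,0,0],"delta_rot":[0,0,0],"fingers":1}]'
python3 - <<'E'
from h import *
go(.558,.2125,.106,9.65)
p,d,P=cloud('top');z=P[...,2];v,u=np.mgrid[0:400,0:640]
m=(u>325)&(u<395)&(v>180)&(v<215)&(z>.07)&(p.min(-1)>110)
n,l,st,c=cv2.connectedComponentsWithStats(m.astype(np.uint8))
for i in range(1,n):
    if st[i,4]>50: q=P[l==i];print(len(q),cv2.minEnclosingCircle(q[:,:2].astype(np.float32)),np.median(q[:,2]))
s=manip.sense();T=R.from_quat(s['tool_rot']).as_matrix();p,d,P=cloud('wrist');z=P[...,2];L=(P-s['tcp_pos'])@T
m=(abs(L[...,0])<.05)&(abs(L[...,1])<.035)&(z>.07)&(z<.085);q=L[m];print('tin A tool',len(q),cv2.minEnclosingCircle(q[:,:2].astype(np.float32)))
E
```

```text
t: 6.58
tcp_pos: [0.5288, -0.0762, 0.2148]
tool_rot: [0.645, 0.764, -0.0, -0.0]
force: [0.3, 0.2, 1.2]
finger_gap: 0.999
gripper_force: 0.0
t: 7.58
tcp_pos: [0.5587, 0.2129, 0.2138]
tool_rot: [0.644, 0.765, -0.0, 0.0]
force: [-0.3, -0.4, -0.4]
finger_gap: 0.999
gripper_force: 0.0
t 7.58 tcp [0.5587 0.2129 0.2138] yaw 9.86 gap 0.999 F [-0.3 -0.4 -0.4] dp [-0.0005 -0.0015  0.2156] rot 0.0006 tilt [-0. -0. -1.]
159 ((0.5332933664321899, -0.1263020932674408), 0.020244870334863663) 0.08144059617502708
157 ((0.5256950259208679, -0.077791228890419), 0.02021218091249466) 0.0815786547508448
tin A tool 2507 ((0.0005503369611687958, 0.0025833863765001297), 0.020885227248072624)
```

```bash
python3 -m crank '[{"dp":[0,0.002,0.054],"delta_rot":[0,0,0.0005],"fingers":1},{"dp":[0,0,0.054],"delta_rot":[0,0,0],"fingers":1},{"dp":[0,0,0.054],"delta_rot":[0,0,0],"fingers":1},{"dp":[0,0,0.053],"delta_rot":[0,0,0],"fingers":1},{"dp":[0,0,0],"delta_rot":[0,0,0],"fingers":-1},{"dp":[0,0,0],"delta_rot":[0,0,0],"fingers":-1},{"dp":[0,0,0],"delta_rot":[0,0,0],"fingers":-1},{"dp":[0,0,0],"delta_rot":[0,0,0],"fingers":-1},{"dp":[0,0,0],"delta_rot":[0,0,0],"fingers":-1},{"dp":[0,0,0],"delta_rot":[0,0,0],"fingers":-1},{"dp":[0,0,0],"delta_rot":[0,0,0],"fingers":-1},{"dp":[0,0,0],"delta_rot":[0,0,0],"fingers":-1}]' 40
python3 -m crank '[{"dp":[0,0,-0.055],"delta_rot":[0,0,0],"fingers":-1},{"dp":[0,0,-0.055],"delta_rot":[0,0,0],"fingers":-1},{"dp":[0,0,-0.055],"delta_rot":[0,0,0],"fingers":-1},{"dp":[0,0,-0.055],"delta_rot":[0,0,0],"fingers":-1},{"dp":[-0.02,-0.01,0],"delta_rot":[0,0,0],"fingers":-1},{"dp":[-0.04,-0.01,0],"delta_rot":[0,0,0],"fingers":-1},{"dp":[-0.06,-0.01,0],"delta_rot":[0,0,0],"fingers":-1},{"dp":[-0.06,-0.01,0],"delta_rot":[0,0,0],"fingers":-1},{"dp":[-0.06,-0.01,0],"delta_rot":[0,0,0],"fingers":-1},{"dp":[-0.06,-0.01,0],"delta_rot":[0,0,0],"fingers":-1},{"dp":[-0.06,-0.01,0],"delta_rot":[0,0,0],"fingers":-1},{"dp":[-0.06,-0.01,0],"delta_rot":[0,0,0],"fingers":-1}]'
python3 - <<'E'
from h import *
go(.5461,-.1783,.2248,9.65)
E
```

```text
t: 8.68
tcp_pos: [0.5611, 0.212, 0.1083]
tool_rot: [0.646, 0.763, 0.001, 0.001]
force: [0.4, -2.4, 6.9]
finger_gap: 0.459
gripper_force: 40.6
t: 9.68
tcp_pos: [0.5544, -0.0031, 0.216]
tool_rot: [0.646, 0.763, -0.0, -0.0]
force: [0.1, -0.3, -1.0]
finger_gap: 0.457
gripper_force: 40.8
t 9.68 tcp [ 0.5544 -0.0031  0.216 ] yaw 9.54 gap 0.457 F [ 0.1 -0.3 -1. ] dp [-0.3428 -0.0744 -0.0176] rot -0.0003 tilt [-0.001  0.    -1.   ]
```

```bash
python3 -m crank '[{"dp":[-0.06,-0.0124,0],"delta_rot":[0,0,0],"fingers":-1},{"dp":[-0.06,-0.0124,0],"delta_rot":[0,0,0],"fingers":-1},{"dp":[-0.06,-0.0124,0],"delta_rot":[0,0,0],"fingers":-1},{"dp":[-0.06,-0.0124,0],"delta_rot":[0,0,0],"fingers":-1},{"dp":[-0.06,-0.0124,0],"delta_rot":[0,0,0],"fingers":-1},{"dp":[-0.043,-0.0124,0],"delta_rot":[0,0,0],"fingers":-1},{"dp":[0,0,0],"delta_rot":[0,0,0],"fingers":-1},{"dp":[0,0,0],"delta_rot":[0,0,0],"fingers":-1},{"dp":[0,0,0],"delta_rot":[0,0,0],"fingers":-1}]'
python3 - <<'E'
from h import *
go(.5461,-.1783,.14,9.65)
s=manip.sense();T=R.from_quat(s['tool_rot']).as_matrix();p,d,P=cloud('wrist');cv2.imwrite('pics/w4.png',p[...,::-1]);np.savez('w4.npz',p=p,P=P)
z=P[...,2];v,u=np.mgrid[0:400,0:640];L=(P-s['tcp_pos'])@T
zt=s['tcp_pos'][2]-.108+.076
q=L[(abs(z-zt)<.006)&(abs(L[...,0])<.03)&(abs(L[...,1])<.0215)&(p.min(-1)>120)];print('tin',zt,len(q),np.median(q[:,2]),cv2.minEnclosingCircle(q[:,:2].astype(np.float32)))
for a in np.arange(.13,.19,.01):
    k=L[(abs(z-a)<.004)&(abs(L[...,1])<.01)&(abs(L[...,0])<.03)]
    if len(k)>10: print(a,len(k),np.percentile(k[:,0],[50,97]))
go(.5461,-.1783,.14,9.65)
E
```

```text
t: 10.43
tcp_pos: [0.5462, -0.1763, 0.2159]
tool_rot: [0.646, 0.763, 0.0, -0.001]
force: [0.6, 0.9, -0.3]
finger_gap: 0.456
gripper_force: 40.8
t 10.43 tcp [ 0.5462 -0.1763  0.2159] yaw 9.5 gap 0.456 F [ 0.6  0.9 -0.3] dp [-0.0041 -0.0006  0.1519] rot -0.0004 tilt [-0.001  0.001 -1.   ]
tin 0.18394498115320904 7425 0.032451101930452704 ((-0.00033047888427972794, -0.00031689926981925964), 0.02387375943362713)
0.13 162 [0.02012448 0.02105183]
0.14 183 [0.02012389 0.02107504]
0.15000000000000002 225 [0.02008447 0.02115977]
0.16000000000000003 262 [0.02024095 0.02108693]
0.17000000000000004 283 [0.0205735  0.02150863]
0.18000000000000005 3698 [0.00604004 0.02113453]
t 10.48 tcp [ 0.5464 -0.1758  0.216 ] yaw 9.56 gap 0.463 F [ 0.4  0.4 -1.2] dp [-0.005  -0.0012  0.1521] rot -0.0002 tilt [-0.001  0.001 -1.   ]
```

View pics/w4.png

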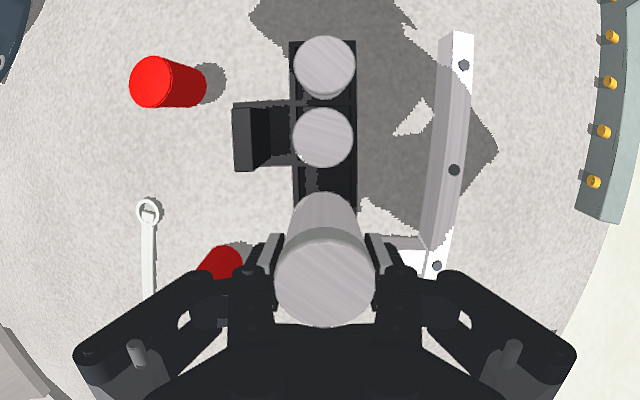

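The wrist view shows the carrier with tins at (325,65) and (323,137), the tab at (245,137), and the held tin at (325,285) over cell2. The fence is on the right.

Run:
```python
from h import *
s=manip.sense();T=R.from_quat(s['tool_rot']).as_matrix();D=np.load('w4.npz');P=D['P'];p=D['p'].astype(int)
z=P[...,2];v,u=np.mgrid[0:400,0:640];L=(P-s['tcp_pos'])@T
m=(u>280)&(u<362)&(v>35)&(v<215)&(z>.02)&(z<.032)&(p.max(-1)<75);q=L[m]
r=cv2.minAreaRect(q[:,:2].astype(np.float32));print(len(q),r);print(cv2.boxPoints(r))
for lo,hi in((.03,.05),(.05,.075),(.08,.1),(.1,.125),(.125,.15)):
    k=q[(q[:,0]>lo)&(q[:,0]<hi)];print(lo,len(k),np.percentile(k[:,1],[1,99]) if len(k)>20 else '')
m=(u>225)&(u<285)&(v>90)&(v<180)&(z>.077)&(z<.09)&(p.max(-1)<90);q=L[m];print('tab',len(q),cv2.minAreaRect(q[:,:2].astype(np.float32)))
for a,b,c,d in((290,35,358,100),(290,105,358,170)):
    q=L[(u>a)&(u<c)&(v>b)&(v<d)&(z>.077)&(z<.088)];print('tin',cv2.minEnclosingCircle(q[:,:2].astype(np.float32)))
m=(u>380)&(u<480)&(v>25)&(v<285)&(z>.037)&(z<.044)&(p.min(-1)>100);q=P[m][:,:2].astype(np.float32);r=cv2.minAreaRect(q);print('fence world',len(q),r,cv2.boxPoints(r).tolist())
```

```text
1754 ((0.05441402643918991, 2.6691704988479614e-05), (0.05582697317004204, 0.1503160446882248), 89.30680847167969)
[[-0.0210762  -0.02697548]
 [ 0.12922885 -0.02879403]
 [ 0.12990426  0.02702886]
 [-0.02040079  0.02884741]]
0.03 120 [-0.02564663  0.02767481]
0.05 258 [-0.02682277  0.02741858]
0.08 152 [-0.02761932  0.02717529]
0.1 204 [-0.02850654  0.02722508]
0.125 123 [-0.02846124  0.02652545]
tab 1327 ((0.049702856689691544, -0.0544547513127327), (0.014309831894934177, 0.04396437481045723), 88.90087890625)
tin ((0.09917623549699783, 0.0007033766596578062), 0.020838169381022453)
tin ((0.05002186819911003, -0.00046205168473534286), 0.020686212927103043)
fence world 5103 ((0.6507551670074463, -0.12768879532814026), (0.021687498316168785, 0.22578951716423035), 5.7509894371032715) [[0.628653347492218, -0.01644885540008545], [0.6512786746025085, -0.241101935505867], [0.6728569865226746, -0.23892873525619507], [0.650231659412384, -0.014275655150413513]]
```

```bash
python3 -m crank '[{"dp":[-0.0036,0,0.035],"delta_rot":[0,0,0],"fingers":-1},{"dp":[0,0,0.035],"delta_rot":[0,0,0],"fingers":-1},{"dp":[0,0,0.035],"delta_rot":[0,0,0],"fingers":-1},{"dp":[0,0,0.035],"delta_rot":[0,0,0],"fingers":-1},{"dp":[0,0,0.015],"delta_rot":[0,0,0],"fingers":-1},{"dp":[0,0,0.015],"delta_rot":[0,0,0],"fingers":-1},{"dp":[0,0,0.015],"delta_rot":[0,0,0],"fingers":-1},{"dp":[0,0,0.015],"delta_rot":[0,0,0],"fingers":-1},{"dp":[0,0,0],"delta_rot":[0,0,0],"fingers":-1}]'
```

```text
t: 11.23
tcp_pos: [0.5469, -0.1783, 0.1155]
tool_rot: [0.646, 0.763, -0.0, -0.001]
force: [0.6, -0.2, -0.7]
finger_gap: 0.459
gripper_force: 40.8
```

```bash
python3 -m crank '[{"dp":[0,0,0.001],"delta_rot":[0,0,0],"fingers":1},{"dp":[0,0,0],"delta_rot":[0,0,0],"fingers":1},{"dp":[0,0,0],"delta_rot":[0,0,0],"fingers":1},{"dp":[0,0,0],"delta_rot":[0,0,0],"fingers":1},{"dp":[0,0,0],"delta_rot":[0,0,0],"fingers":1},{"dp":[0,0,0],"delta_rot":[0,0,0],"fingers":1},{"dp":[0,0,-0.05],"delta_rot":[0,0,0],"fingers":1},{"dp":[0,0,-0.05],"delta_rot":[0,0,0],"fingers":1},{"dp":[0,0,-0.05],"delta_rot":[0,0,0],"fingers":1},{"dp":[0,0,-0.05],"delta_rot":[0,0,0],"fingers":1}]'
python3 -m crank '[{"dp":[0.026,-0.0283,0],"delta_rot":[0,0,0],"fingers":-0.34},{"dp":[0.026,-0.0283,0],"delta_rot":[0,0,0],"fingers":-0.34},{"dp":[0.026,-0.0283,0],"delta_rot":[0,0,0],"fingers":-0.34},{"dp":[0.026,-0.0283,0],"delta_rot":[0,0,0],"fingers":-0.34},{"dp":[0,0,0],"delta_rot":[0,0,0],"fingers":-0.34},{"dp":[0,0,0],"delta_rot":[0,0,0],"fingers":-0.34},{"dp":[0,0,0],"delta_rot":[0,0,0],"fingers":-0.34},{"dp":[0,0,0],"delta_rot":[0,0,0],"fingers":-0.34}]'
python3 - <<'E'
from h import *
go(.4825,-.136,.114,9.9)
p,d,P=cloud('top');cv2.imwrite('pics/top2.png',cv2.resize(p[140:260,300:430,::-1],None,fx=5,fy=5,interpolation=cv2.INTER_CUBIC))
s=manip.sense();T=R.from_quat(s['tool_rot']).as_matrix();p,d,P=cloud('wrist');cv2.imwrite('pics/w5.png',p[...,::-1]);np.savez('w5.npz',p=p,P=P)
z=P[...,2];L=(P-s['tcp_pos'])@T
m=(abs(L[...,0])<.035)&(abs(L[...,1])<.03)&(z>.076)&(z<.09)&(p.max(-1)<110);q=L[m];print('tab',len(q),cv2.minAreaRect(q[:,:2].astype(np.float32)) if len(q)>3 else '')
E
```

```text
t: 12.07
tcp_pos: [0.547, -0.1787, 0.2169]
tool_rot: [0.646, 0.763, -0.0, -0.0]
force: [0.0, -1.0, -0.0]
finger_gap: 0.998
gripper_force: 0.0
t: 12.73
tcp_pos: [0.4843, -0.1378, 0.2162]
tool_rot: [0.646, 0.763, 0.0, 0.001]
force: [-0.5, -0.4, 0.3]
finger_gap: 0.329
gripper_force: 0.0
t 12.73 tcp [ 0.4843 -0.1378  0.2162] yaw 9.51 gap 0.329 F [-0.5 -0.4  0.3] dp [ 0.0044 -0.0033  0.2043] rot -0.0011 tilt [ 0.002 -0.001 -1.   ]
tab 1244 ((0.002318054437637329, -0.0004869350232183933), (0.013893990777432919, 0.04450252652168274), 89.56817626953125)
```

View pics/w5.png

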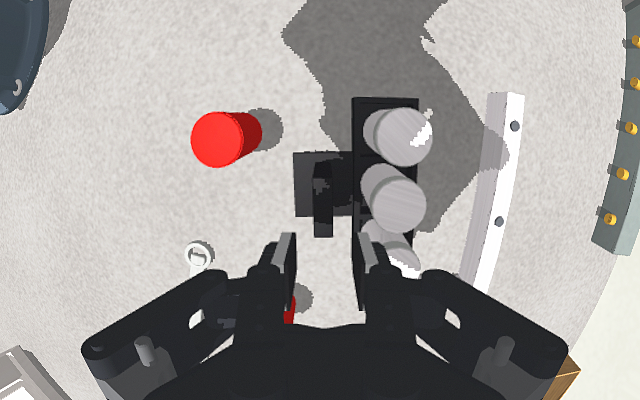

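The tab is centred between the fingers at (323,200), all three tins stand in the carrier, and the path down is clear. Now descend and pinch.

```bash
python3 -m crank '[{"dp":[0.0046,-0.002,0.04],"delta_rot":[0,0,-0.001],"fingers":-0.34},{"dp":[0,0,0.04],"delta_rot":[0,0,0],"fingers":-0.34},{"dp":[0,0,0.04],"delta_rot":[0,0,0],"fingers":-0.34},{"dp":[0,0,0.04],"delta_rot":[0,0,0],"fingers":-0.34},{"dp":[0,0,0.04],"delta_rot":[0,0,0],"fingers":-0.34},{"dp":[0,0,0],"delta_rot":[0,0,0],"fingers":-0.34},{"dp":[0,0,0],"delta_rot":[0,0,0],"fingers":-0.34}]'
python3 -m crank '[{"dp":[0,0,0],"delta_rot":[0,0,0],"fingers":-1},{"dp":[0,0,0],"delta_rot":[0,0,0],"fingers":-1},{"dp":[0,0,0],"delta_rot":[0,0,0],"fingers":-1},{"dp":[0,0,0],"delta_rot":[0,0,0],"fingers":-1},{"dp":[0,0,0],"delta_rot":[0,0,0],"fingers":-1},{"dp":[0,0,0],"delta_rot":[0,0,0],"fingers":-1}]' 60
python3 - <<'E'
from h import *
go(.4825,-.136,.114,9.9)
p,d,P=cloud('top');cv2.imwrite('pics/top3.png',cv2.resize(p[140:260,300:430,::-1],None,fx=4.6,fy=4.6,interpolation=cv2.INTER_CUBIC));np.savez('top3.npz',p=p,P=P)
s=manip.sense();T=R.from_quat(s['tool_rot']).as_matrix();p,d,P=cloud('wrist');cv2.imwrite('pics/w6.png',p[...,::-1]);np.savez('w6.npz',p=p,P=P,tcp=s['tcp_pos'],T=T)
z=P[...,2];v,u=np.mgrid[0:400,0:640]
m=(u>400)&(v>20)&(v<330)&(z>.037)&(z<.044)&(p.min(-1)>100)&(P[...,0]<.7);q=P[m][:,:2].astype(np.float32);r=cv2.minAreaRect(q);print('fence world',len(q),r,cv2.boxPoints(r).tolist())
E
```

```text
t: 13.42
tcp_pos: [0.4814, -0.1349, 0.115]
tool_rot: [0.644, 0.765, -0.0, -0.001]
force: [0.1, -0.4, -0.3]
finger_gap: 0.331
gripper_force: 0.0
t: 13.92
tcp_pos: [0.4819, -0.135, 0.1167]
tool_rot: [0.644, 0.765, 0.0, 0.001]
force: [0.5, -0.2, 1.7]
finger_gap: 0.158
gripper_force: 60.1
t 13.92 tcp [ 0.4819 -0.135   0.1167] yaw 9.89 gap 0.158 F [ 0.5 -0.2  1.7] dp [-0.0022  0.0008  0.0054] rot -0.0 tilt [ 0.001 -0.001 -1.   ]
fence world 4903 ((0.5862159729003906, -0.10576311498880386), (0.14707162976264954, 0.17004068195819855), 5.338336944580078) [[0.5050891041755676, -0.027953071519732475], [0.5209091305732727, -0.19725623726844788], [0.6673428416252136, -0.1835731565952301], [0.6515228152275085, -0.014269992709159851]]
```

View pics/w6.png

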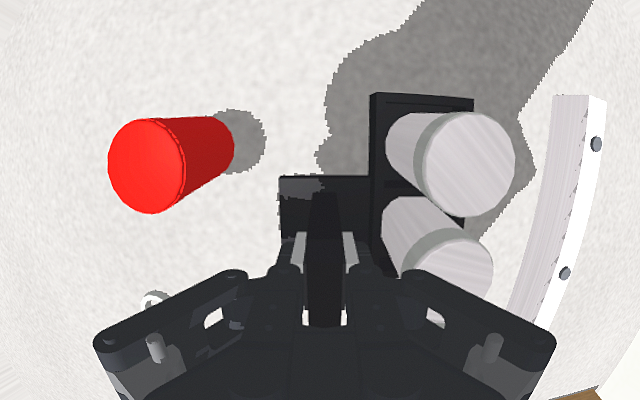

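```bash
python3 -m crank '[{"dp":[0,0.01,0],"delta_rot":[0,0,0.004],"fingers":-1},{"dp":[0,0.014,0],"delta_rot":[0,0,0.004],"fingers":-1},{"dp":[0,0.014,0],"delta_rot":[0,0,0.0037],"fingers":-1},{"dp":[-0.002,0.014,0],"delta_rot":[0,0,0],"fingers":-1},{"dp":[-0.002,0.014,0],"delta_rot":[0,0,0],"fingers":-1},{"dp":[-0.002,0.014,0],"delta_rot":[0,0,0],"fingers":-1},{"dp":[-0.002,0.014,0],"delta_rot":[0,0,0],"fingers":-1},{"dp":[-0.002,0.014,0],"delta_rot":[0,0,0],"fingers":-1},{"dp":[-0.002,0.008,0],"delta_rot":[0,0,0],"fingers":-1},{"dp":[0,0,0],"delta_rot":[0,0,0],"fingers":-1},{"dp":[0,0,0],"delta_rot":[0,0,0],"fingers":-1}]' 90
python3 - <<'E'
from h import *
go(.5574,-.1432,.115,5.7)
s=manip.sense();T=R.from_quat(s['tool_rot']).as_matrix();p,d,P=cloud('wrist');cv2.imwrite('pics/w7.png',p[...,::-1]);np.savez('w7.npz',p=p,P=P,tcp=s['tcp_pos'],T=T)
z=P[...,2];L=(P-s['tcp_pos'])@T
m=(L[...,1]>.08-.01)&(L[...,1]<.13)&(z>.036)&(z<.044)&(L[...,0]>0)&(L[...,0]<.15)&(p.min(-1)>100);q=L[m][:,:2].astype(np.float32);r=cv2.minAreaRect(q);print('fence tool',len(q),r,cv2.boxPoints(r).tolist())
m=(L[...,1]>.02)&(L[...,1]<.095)&(z>.022)&(z<.03)&(L[...,0]>0.02)&(L[...,0]<.1)&(p.max(-1)<75);q=L[m][:,:2].astype(np.float32);r=cv2.minAreaRect(q);print('carrier tool',len(q),r,cv2.boxPoints(r).tolist())
E
```

```text
t: 14.93
tcp_pos: [0.5364, -0.1325, 0.1169]
tool_rot: [0.671, 0.742, -0.001, -0.003]
force: [-8.4, 3.1, 12.3]
finger_gap: 0.153
gripper_force: 88.6
t 14.93 tcp [ 0.5364 -0.1325  0.1169] yaw 5.74 gap 0.153 F [-8.4  3.1 12.3] dp [-0.0255  0.0396  0.0034] rot 0.0001 tilt [-0.007  0.003 -1.   ]
fence tool 5175 ((0.052966080605983734, 0.11463852971792221), (0.021896647289395332, 0.10591819137334824), 89.90076446533203) [[-1.1899192031705752e-05, 0.10378194600343704], [0.10590613633394241, 0.10359849780797958], [0.10594405978918076, 0.12549510598182678], [2.602487802505493e-05, 0.12567856907844543]]
carrier tool 2332 ((0.04908718168735504, 0.05580839514732361), (0.056364741176366806, 0.05787200108170509), 89.70832824707031) [[0.020008090883493423, 0.027773691341280937], [0.07787933945655823, 0.027479087933897972], [0.07816627621650696, 0.08384309709072113], [0.020295023918151855, 0.0841377004981041]]
```

```bash
python3 -m crank '[{"dp":[0,0,-0.003],"delta_rot":[0,0,0],"fingers":-1},{"dp":[-0.005,0.005,0],"delta_rot":[0,0,0],"fingers":-1},{"dp":[-0.005,0.008,0],"delta_rot":[0,0,0],"fingers":-1},{"dp":[-0.005,0.008,0],"delta_rot":[0,0,0],"fingers":-1},{"dp":[-0.003,0.006,0],"delta_rot":[0,0,0],"fingers":-1},{"dp":[0,0,0],"delta_rot":[0,0,0],"fingers":-1},{"dp":[0,0,0],"delta_rot":[0,0,0],"fingers":-1}]'
cat > look.py <<'E'
from h import *
go(.5574,-.1432,.115,5.7)
s=manip.sense();T=R.from_quat(s['tool_rot']).as_matrix();print('F tool',(T.T@s['force']).round(1))
p,d,P=cloud('wrist');cv2.imwrite('pics/wl.png',p[...,::-1])
z=P[...,2];L=(P-s['tcp_pos'])@T
m=(L[...,1]>.07)&(L[...,1]<.13)&(z>.036)&(z<.044)&(L[...,0]>0)&(L[...,0]<.15)&(p.min(-1)>100);q=L[m][:,:2].astype(np.float32);r=cv2.minAreaRect(q);b=cv2.boxPoints(r);print('fence near',np.sort(b[:,1])[:2],r[2],'left end',b[:,0].max())
m=(L[...,1]>.02)&(L[...,1]<.095)&(z>.022)&(z<.03)&(L[...,0]>0.02)&(L[...,0]<.1)&(p.max(-1)<75);q=L[m][:,:2].astype(np.float32);r=cv2.minAreaRect(q);b=cv2.boxPoints(r);print('carrier far',np.sort(b[:,1])[2:],r[2],'left end',b[:,0].max())
E
python3 look.py
```

```text
t: 15.57
tcp_pos: [0.5547, -0.1422, 0.1168]
tool_rot: [0.671, 0.741, 0.0, 0.001]
force: [0.1, -0.2, -6.1]
finger_gap: 0.151
gripper_force: 87.9
t 15.57 tcp [ 0.5547 -0.1422  0.1168] yaw 5.67 gap 0.151 F [ 0.1 -0.2 -6.1] dp [-0.0025  0.0051  0.0036] rot -0.0001 tilt [ 0.001 -0.001 -1.   ]
F tool [-0.2  0.1  6.1]
fence near [0.08504687 0.0865147 ] 89.28605651855469 left end 0.117928416
carrier far [0.08355116 0.08369861] 89.85408782958984 left end 0.07804622
```

```bash
python3 -m crank '[{"dp":[-0.002,0,0.0004],"delta_rot":[0,0,0],"fingers":-1},{"dp":[-0.002,0.002,0.0003],"delta_rot":[0,0,0],"fingers":-1},{"dp":[0,0,0],"delta_rot":[0,0,0],"fingers":-1},{"dp":[0,0,0],"delta_rot":[0,0,0],"fingers":-1}]'
python3 look.py
```

```text
t: 15.95
tcp_pos: [0.555, -0.1436, 0.1169]
tool_rot: [0.671, 0.741, -0.0, -0.0]
force: [-0.5, 0.2, -4.7]
finger_gap: 0.155
gripper_force: 87.9
t 15.95 tcp [ 0.555  -0.1436  0.1169] yaw 5.68 gap 0.155 F [-0.5  0.2 -4.7] dp [0.0002 0.0048 0.0038] rot -0.0001 tilt [-0.  0. -1.]
F tool [ 0.2 -0.5  4.7]
fence near [0.08569989 0.08644326] 89.64259338378906 left end 0.11929315
carrier far [0.08419141 0.08420418] 89.98738098144531 left end 0.078060314
```

```bash
python3 -m crank '[{"dp":[-0.001,0,0],"delta_rot":[0,0,0],"fingers":-1},{"dp":[-0.001,0,0],"delta_rot":[0,0,0],"fingers":-1},{"dp":[0,0,0],"delta_rot":[0,0,0],"fingers":-1}]'
python3 -m crank '[{"dp":[-0.001,0,0],"delta_rot":[0,0,0],"fingers":-1},{"dp":[-0.001,0,0],"delta_rot":[0,0,0],"fingers":-1},{"dp":[0,0,0],"delta_rot":[0,0,0],"fingers":-1}]'
```

```text
t: 16.25
tcp_pos: [0.555, -0.144, 0.117]
tool_rot: [0.671, 0.741, 0.0, -0.001]
force: [0.3, 4.2, -2.0]
finger_gap: 0.151
gripper_force: 88.2
t: 16.5
tcp_pos: [0.5549, -0.1442, 0.1171]
tool_rot: [0.671, 0.741, 0.0, -0.001]
force: [-0.5, 6.8, -1.3]
finger_gap: 0.155
gripper_force: 88.5
```

```bash
python3 -m crank '[{"dp":[0,0.002,0],"delta_rot":[0,0,0],"fingers":-1},{"dp":[0,0.002,0],"delta_rot":[0,0,0],"fingers":-1},{"dp":[0,0,0],"delta_rot":[0,0,0],"fingers":-1},{"dp":[0,0,0],"delta_rot":[0,0,0],"fingers":-1}]'
python3 -m crank '[{"dp":[0,0.001,0],"delta_rot":[0,0,0],"fingers":-1},{"dp":[0,0.001,0],"delta_rot":[0,0,0],"fingers":-1},{"dp":[0,0,0],"delta_rot":[0,0,0],"fingers":-1},{"dp":[0,0,0],"delta_rot":[0,0,0],"fingers":-1}]'
python3 look.py
```

```text
t: 16.83
tcp_pos: [0.5555, -0.144, 0.1172]
tool_rot: [0.671, 0.741, -0.001, -0.003]
force: [-4.0, 6.5, 1.5]
finger_gap: 0.155
gripper_force: 88.7
t: 17.17
tcp_pos: [0.5558, -0.1439, 0.1172]
tool_rot: [0.671, 0.741, -0.001, -0.003]
force: [-4.6, 5.2, 2.9]
finger_gap: 0.155
gripper_force: 89.1
t 17.17 tcp [ 0.5558 -0.1439  0.1172] yaw 5.68 gap 0.155 F [-4.6  5.2  2.9] dp [0.001  0.0033 0.0044] rot -0.0001 tilt [-0.006  0.003 -1.   ]
F tool [ 5.6 -4.1 -2.9]
fence near [0.0852815 0.0856114] 89.84142303466797 left end 0.11922553
carrier far [0.08390102 0.08415834] 89.74495697021484 left end 0.07810048
```

```bash
python3 -m crank '[{"dp":[0,0.002,-0.0004],"delta_rot":[0,0,0],"fingers":-1},{"dp":[0,0.002,0],"delta_rot":[0,0,0],"fingers":-1},{"dp":[0,0,0],"delta_rot":[0,0,0],"fingers":-1},{"dp":[0,0,0],"delta_rot":[0,0,0],"fingers":-1},{"dp":[0,0,0],"delta_rot":[0,0,0],"fingers":-1}]'
python3 -m crank '[{"dp":[0,0.002,0],"delta_rot":[0,0,0],"fingers":-1},{"dp":[0,0.002,0],"delta_rot":[0,0,0],"fingers":-1},{"dp":[0,0,0],"delta_rot":[0,0,0],"fingers":-1},{"dp":[0,0,0],"delta_rot":[0,0,0],"fingers":-1},{"dp":[0,0,0],"delta_rot":[0,0,0],"fingers":-1}]'
python3 look.py
```

```text
t: 17.63
tcp_pos: [0.5567, -0.1437, 0.1174]
tool_rot: [0.671, 0.741, -0.002, -0.004]
force: [-8.7, 4.1, 5.2]
finger_gap: 0.152
gripper_force: 89.3
t: 18.05
tcp_pos: [0.5585, -0.1435, 0.1174]
tool_rot: [0.671, 0.741, -0.002, -0.005]
force: [-9.3, 4.9, 5.0]
finger_gap: 0.152
gripper_force: 89.3
t 18.05 tcp [ 0.5585 -0.1435  0.1174] yaw 5.67 gap 0.152 F [-9.3  4.9  5. ] dp [ 0.0007 -0.002   0.0048] rot -0.0001 tilt [-0.009  0.003 -1.   ]
F tool [ 5.8 -8.8 -4.9]
fence near [0.08315446 0.0831672 ] 89.9938735961914 left end 0.11922873
carrier far [0.08380067 0.08400031] 89.8015365600586 left end 0.07787745
```

```bash
python3 -m crank '[{"dp":[0,0.002,0],"delta_rot":[0,0,0],"fingers":-1},{"dp":[0,0.001,0],"delta_rot":[0,0,0],"fingers":-1},{"dp":[0,0,0],"delta_rot":[0,0,0],"fingers":-1},{"dp":[0,0,0],"delta_rot":[0,0,0],"fingers":-1},{"dp":[0,0,0],"delta_rot":[0,0,0],"fingers":-1}]'
python3 -m crank '[{"dp":[0,0.002,0],"delta_rot":[0,0,0],"fingers":-1},{"dp":[0,0.001,0],"delta_rot":[0,0,0],"fingers":-1},{"dp":[0,0,0],"delta_rot":[0,0,0],"fingers":-1},{"dp":[0,0,0],"delta_rot":[0,0,0],"fingers":-1},{"dp":[0,0,0],"delta_rot":[0,0,0],"fingers":-1}]'
python3 look.py
```

```text
t: 18.52
tcp_pos: [0.5591, -0.1434, 0.1175]
tool_rot: [0.671, 0.741, -0.003, -0.005]
force: [-11.9, 3.6, 8.6]
finger_gap: 0.149
gripper_force: 89.8
t: 18.93
tcp_pos: [0.5594, -0.1434, 0.1177]
tool_rot: [0.671, 0.742, -0.003, -0.006]
force: [-14.8, 1.3, 11.2]
finger_gap: 0.148
gripper_force: 90.1
t 18.93 tcp [ 0.5594 -0.1434  0.1177] yaw 5.74 gap 0.148 F [-14.8   1.3  11.2] dp [ 0.0008 -0.0038  0.0054] rot 0.0001 tilt [-0.014  0.003 -1.   ]
F tool [  2.8 -14.8 -11. ]
fence near [0.08220173 0.08251282] 0.14994589984416962 left end 0.11895078
carrier far [0.08440867 0.08441451] 0.005811018403619528 left end 0.07758842
```

```bash
cat > pitch.py <<'E'
from h import *
s=manip.sense();T=R.from_quat(s['tool_rot']).as_matrix();p,d,P=cloud('wrist');z=P[...,2];L=(P-s['tcp_pos'])@T
def fit(n,m):
    q=P[m];A=np.c_[q[:,:2]-q[:,:2].mean(0),np.ones(len(q))];c=np.linalg.lstsq(A,q[:,2],rcond=None)[0]
    k=abs(A@c-q[:,2])<.002;c=np.linalg.lstsq(A[k],q[k,2],rcond=None)[0];print(n,k.sum(),'slope deg x,y',np.degrees(c[:2]).round(2),'z',c[2].round(4))
fit('bench',(abs(z)<.006)&(p.min(-1)>60)&(P[...,0]<.6)&(P[...,1]<.15)&(P[...,1]>-.1))
fit('tin1 top',(z>.075)&(z<.09)&(p.min(-1)>110)&(abs(L[...,0]-.051)<.02)&(L[...,1]>.03)&(L[...,1]<.085))
fit('fence top',(z>.034)&(z<.046)&(p.min(-1)>100)&(L[...,1]>.085)&(L[...,1]<.105)&(L[...,0]>0)&(L[...,0]<.115))
fit('wall top',(z>.02)&(z<.032)&(p.max(-1)<75)&(L[...,1]>.02)&(L[...,1]<.09)&(L[...,0]>.02)&(L[...,0]<.08))
E
python3 pitch.py
```

```text
bench 53411 slope deg x,y [-0.05  0.  ] z 0.0001
tin1 top 7408 slope deg x,y [-0.09 -0.28] z 0.0821
fence top 3240 slope deg x,y [-0.37  0.  ] z 0.0398
wall top 2184 slope deg x,y [-0.47  0.01] z 0.0263
```

View pics/wl.png

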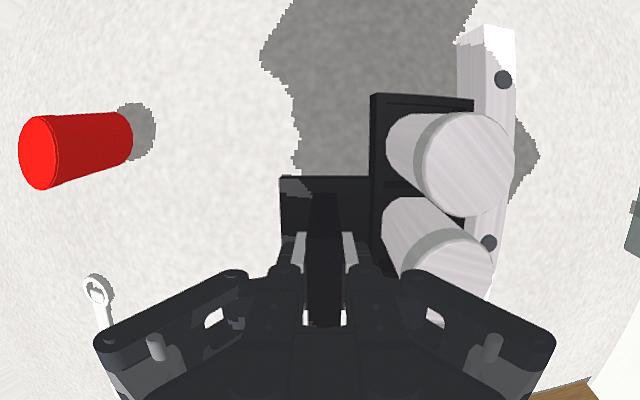

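The carrier lies flat, with its row against the fence on the right (around (470,200)). It needs a little more push.

```bash
python3 -m crank '[{"dp":[-0.0015,0.0015,0],"delta_rot":[0,0,0],"fingers":-1},{"dp":[0,0.0015,0.0002],"delta_rot":[0,0,0],"fingers":-1},{"dp":[0,0,0],"delta_rot":[0,0,0],"fingers":-1},{"dp":[0,0,0],"delta_rot":[0,0,0],"fingers":-1},{"dp":[0,0,0],"delta_rot":[0,0,0],"fingers":-1},{"dp":[0,0,0],"delta_rot":[0,0,0],"fingers":-1},{"dp":[0,0,0],"delta_rot":[0,0,0],"fingers":-1},{"dp":[0,0,0],"delta_rot":[0,0,0],"fingers":-1}]'
python3 look.py; python3 pitch.py
python3 - <<'E'
from h import *
p,d,P=cloud('scene');cv2.imwrite('pics/s2.png',cv2.resize(p[130:250,220:380,::-1],None,fx=5,fy=5,interpolation=cv2.INTER_CUBIC))
E
```

```text
t: 19.7
tcp_pos: [0.5596, -0.1435, 0.1178]
tool_rot: [0.671, 0.742, -0.004, -0.008]
force: [-18.5, 2.6, 14.3]
finger_gap: 0.157
gripper_force: 90.6
t 19.7 tcp [ 0.5596 -0.1435  0.1178] yaw 5.75 gap 0.157 F [-18.5   2.6  14.3] dp [ 0.0011 -0.0043  0.0057] rot 0.0001 tilt [-0.017  0.005 -1.   ]
F tool [  4.6 -18.3 -14. ]
fence near [0.08248843 0.0830787 ] 89.71593475341797 left end 0.119185254
carrier far [0.08399419 0.08405983] 0.06532835960388184 left end 0.0776119
bench 53401 slope deg x,y [-0.05 -0.01] z 0.0001
tin1 top 7452 slope deg x,y [-0.04 -0.29] z 0.0822
fence top 3249 slope deg x,y [-0.33  0.02] z 0.0398
wall top 2160 slope deg x,y [-0.68  0.05] z 0.0264
```

View pics/s2.png

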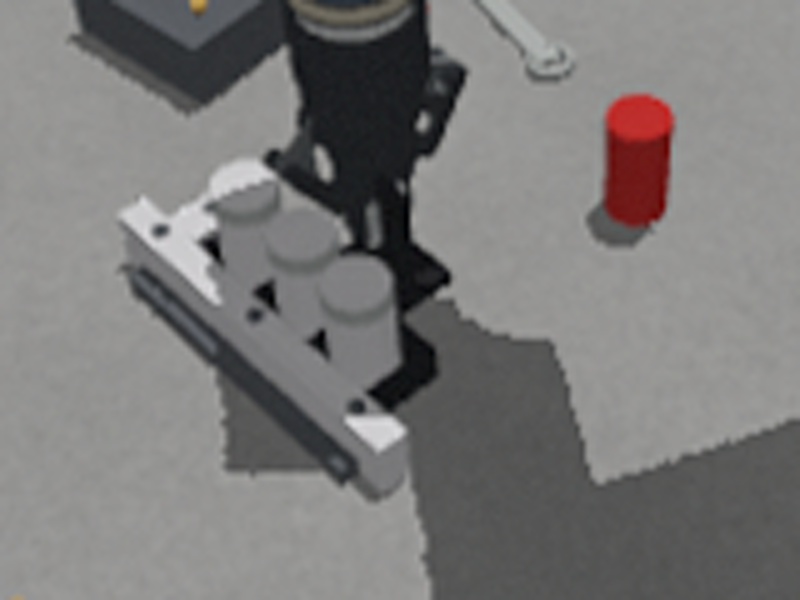

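All three tins stand level in the carrier, which sits against the fence and stop. I'll check that the heel is on the bench.

```bash
cat >> pitch.py <<'E'
o=s['tcp_pos'];
for n,y0,y1,x0,x1,a,b in(('heel near',-.027,-.010,.015,.03,.004,.02),('heel far',.008,.018,.015,.03,.004,.02),('heel behind tab',-.025,.02,.023,.03,.004,.02),('tab top',-.006,.006,.005,.022,.075,.09)):
    q=P[(L[...,1]>y0)&(L[...,1]<y1)&(L[...,0]>x0)&(L[...,0]<x1)&(z>a)&(z<b)&(p.max(-1)<100)];print(n,len(q),np.median(q[:,2]).round(4) if len(q) else '')
E
python3 pitch.py
python3 -m crank '[{"dp":[0,-0.0008,0],"delta_rot":[-0.001,0,0],"fingers":-1},{"dp":[0,-0.0008,0],"delta_rot":[-0.001,0,0],"fingers":-1},{"dp":[0,0,0],"delta_rot":[0,0,0],"fingers":-1},{"dp":[0,0,0],"delta_rot":[0,0,0],"fingers":-1},{"dp":[0,0,0],"delta_rot":[0,0,0],"fingers":-1},{"dp":[0,0,0],"delta_rot":[0,0,0],"fingers":-1}]'
python3 pitch.py; python3 look.py
```

```text
bench 53430 slope deg x,y [-0.05 -0.01] z 0.0001
tin1 top 7444 slope deg x,y [-0.02 -0.23] z 0.0822
fence top 3220 slope deg x,y [-0.31  0.01] z 0.0398
wall top 2170 slope deg x,y [-0.69  0.02] z 0.0264
heel near 627 0.0112
heel far 406 0.0108
heel behind tab 886 0.0108
tab top 1449 0.0829
t: 20.4
tcp_pos: [0.5587, -0.1436, 0.1171]
tool_rot: [0.671, 0.742, 0.0, -0.004]
force: [-17.7, 3.0, 10.4]
finger_gap: 0.154
gripper_force: 90.2
bench 53377 slope deg x,y [-0.05 -0.  ] z 0.0001
tin1 top 7426 slope deg x,y [ 0.44 -0.12] z 0.0819
fence top 3199 slope deg x,y [-0.46 -0.02] z 0.0398
wall top 2219 slope deg x,y [-0.31 -0.02] z 0.026
heel near 626 0.0103
heel far 412 0.0101
heel behind tab 874 0.0101
tab top 1416 0.0821
t 20.45 tcp [ 0.5587 -0.1436  0.1171] yaw 5.76 gap 0.151 F [-17.8   2.8  10.6] dp [ 0.0011 -0.0024  0.0042] rot 0.0002 tilt [-0.005  0.006 -1.   ]
F tool [  4.7 -17.5 -10.5]
fence near [0.08265418 0.08265854] 89.99789428710938 left end 0.11884654
carrier far [0.08376911 0.08387293] 89.89617156982422 left end 0.07759043
```

The heel had lifted about 0.9 mm, and levelling the tool has brought it down flat. One small extra downward step.

```bash
python3 -m crank '[{"dp":[0,0,0.0005],"delta_rot":[-0.0003,0,0],"fingers":-1},{"dp":[0,0,0],"delta_rot":[0,0,0],"fingers":-1},{"dp":[0,0,0],"delta_rot":[0,0,0],"fingers":-1},{"dp":[0,0,0],"delta_rot":[0,0,0],"fingers":-1},{"dp":[0,0,0],"delta_rot":[0,0,0],"fingers":-1},{"dp":[0,0,0],"delta_rot":[0,0,0],"fingers":-1},{"dp":[0,0,0],"delta_rot":[0,0,0],"fingers":-1},{"dp":[0,0,0],"delta_rot":[0,0,0],"fingers":-1}]'
python3 pitch.py|grep -v fence; python3 look.py
```

```text
t: 21.17
tcp_pos: [0.5585, -0.1436, 0.117]
tool_rot: [0.671, 0.742, 0.001, -0.004]
force: [-17.7, 1.5, 11.3]
finger_gap: 0.149
gripper_force: 90.5
bench 53356 slope deg x,y [-0.06 -0.02] z 0.0001
tin1 top 7441 slope deg x,y [ 0.51 -0.19] z 0.0819
wall top 2224 slope deg x,y [-0.22 -0.02] z 0.026
heel near 632 0.0102
heel far 402 0.01
heel behind tab 870 0.01
tab top 1413 0.082
t 21.22 tcp [ 0.5585 -0.1436  0.1169] yaw 5.77 gap 0.151 F [-17.8   1.7  11.3] dp [ 0.0011 -0.0022  0.0039] rot 0.0002 tilt [-0.004  0.006 -1.   ]
F tool [  3.5 -17.5 -11.2]
fence near [0.08279582 0.08285358] 89.97218322753906 left end 0.118989885
carrier far [0.08356936 0.0835859 ] 0.016468197107315063 left end 0.0775561
```

Square, flat, 17.5 N into the fence, 11 N down and still in contact with the stop, so I'm handing it in.

```bash
python3 -c "
from station import manip
print(manip.sign_off())"
```

```text
the job is handed in; nothing more can be done
None
```

Both loose tins are upright in the outer cells, and the loaded carrier is square against the fence and stop, with the arm still holding it at about 17.5 N into the fence and 11 N down; I handed it in at 21 s, and no verdict came back.

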